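Set up the forming stakes on the jeweller's bench

ROBOT

A 6-joint arm with a two-finger parallel gripper is mounted at the origin on the work surface. World frame = base frame: x ahead of the robot, y to its left, z up, the work surface at z = 0. Lengths are in m, angles in rad, forces in N, time in s.
With the tool pointing down it reaches from about 0.4 to 0.825 m from the base axis. Payload 7 kg.
Tool frame: the origin (TCP) lies midway between the tips of the shut fingers; the grasp point (between the pads) lies arm.hold_point_z behind it (arm.hold_point_z is the distance from the TCP to the grasp point, in m); z points along the fingers, y is the line along which they close (so a half turn about z gives the same grasp; the last joint's range is limited). The gripper opens to 88 mm and grips with 3 to 60 N. Pads are 19 mm wide; open, the fingers measure 130 mm over their backs; the gripper's body (78 mm by 193 mm) begins 47 mm behind the grasp point.
Start: joints at [1.5, 0.359, 0.012, 0, -1.224, -0.288], TCP at [0.237, 0.632, 0.227] pointing down, gripper open.
Joint ranges: [-3.07, 3.07], [-1.43, 2.12], [-1.02, 1.25], [-3.03, 1.67], [-3.05, -0], [-3.03, 3.03]. Speed limits (rad/s): [2.39, 2.39, 3.01, 3.14, 3.14, 3.14].

INTERFACE

Orientations are given as [roll, pitch, yaw] about the fixed x, y, z axes, in that order (R = Rz(yaw) Ry(pitch) Rx(roll)).
In Python, from station import arm gives the robot as it stands.
- The arm moves only by the shell command python3 -m crank 'ROWS' [OPENING] [FORCE]. ROWS is JSON, a list that holds one entry, the list of rows, each a list of 4 numbers: the shift along the tool's x, y, z in units of 25 mm (1.0 is 25 mm), then the turn about the tool's z in units of 5 degrees (1.0 is 5 degrees). A call has 1 to 12 rows; each row is the pose to reach, as a shift and turn from the pose commanded when the call began, along the tool's axes at that moment; what a row does not reach only later rows make up. A row lasts 1/8 s, in which the tool goes at most 62.5 mm and 10.7 degrees, less where a joint would pass 70% of its speed; a pose out of reach is approached as far as the arm can. A call with a gripper value outside its range is refused whole. OPENING is the closure, from 0 (fully open) to 1 (shut), set as the call begins (- or left out, the last holds). The fingers move at their own pace and stop on an object; FORCE is the grip in N (left out, the last holds). Time passes only in rows, so rows that repeat a pose let the fingers close. It gives the time, the measured TCP pose, the force, the opening and the grip force at its end, in the units of the state.
- arm.get_state(): the state, without advancing time (a new reading comes with each control period).
- arm.grab_frame(name): name is "scene" or "side" or "wrist"; returns (picture, depth): 384x512x3 uint8, red, green, blue; 384x512 float32, m along the optical axis (not along the pixel's ray), 0 where there is no reading.
- arm.get_calibration(name): a dict with "mtx" (3x3 intrinsics, pixels), "k1" (the pictures are not rectified: a ray, as slopes to the right and down, at radius r is drawn at 1 + k1 r^2 times it, then the intrinsics apply), "R" (3x3) and "t" (3): a world point X has camera coordinates R X + t; the wrist camera has in their place "mount" (4x4, takes a point from camera to tool coordinates, whose origin is the TCP and whose axes are the flange's). Camera axes: x right, y down, z forward; pixel columns grow to the right and rows downward; lengths in m; the calibration is good to about 2 mm. A picture is of the moment at which its call begins: read the wrist's pose just before it. get_calibration takes no time and is no camera call.
- arm.job_done(): hands the job in; it is judged then, once.
Trained networks look in the newest picture that a camera, given by its name, has taken for a name from the list of things; names that differ only in an ending like _2 or _b are one class to them, and where a whole thing is asked for, a point or a joint stands for the part that bears it (a point fixed in the world has none). Each returns a list of dicts, best first, with "score" (0 to 1); they miss things now and then, are a little off and sometimes report something else, mostly with a low value. They report only what shows in the picture. A call takes as long as a camera call. They do not tell look-alikes from the thing itself.
- arm.recognise(thing, camera): "extent" ([left, top, width, height] in pixels, round what is visible of it).
- arm.trace(thing, camera): "mask" (384x512 bool, what is visible of it) and "extent" ([left, top, width, height] in pixels, round what is visible of it).
The state is a dict: "t": time; "q": joint angles; "qd": joint speeds; "joint_efforts": joint torques, N m; "eef_pos": TCP position; "ee_rot": TCP orientation; "force": force on the tool from outside, world axes, zero at the start; "moment": the same for the moment, N m; "width": finger opening in m; "gripper_force": force on a finger pad.
Only numpy, scipy, OpenCV 4.12 (cv2) and the standard library are available. Lean on these libraries where they do the work, as an engineer would, in place of code of your own. Each camera call takes 0.05 s, during which the arm holds its last target. There are 200 camera calls.

TASK

Pull the tool drawer out to its stop, take every forming stake from its rack and stand each one shank down in a socket of the stake block, whichever you like. Then knock each stake down with the mallet, not with your fingers, until its collar sits on the block and it holds tight. Finish with the mallet put back on the middle of its leather pad and the drawer fully shut. Leave the other things on the bench where they are.

Things in the scene. Friction and masses are not known exactly. Their poses are not given: they have to be found in the camera images.
- cabinet: Low grey steel tool cabinet with one drawer, 170 deep, 270 wide, 135 mm high, fixed to the bench. Origin: centre of its underside; its x points from the front to the back, so the drawer slides out towards its -x; z up.
- drawer (a joint): Drawer travel in m: 0 shut, 0.150 at its stop; 2 to 4 N moves it. Blue front 270 wide, top edge 127 mm above the bench. Inside, a wooden rack (top 62 mm above the bench) has four holes in a row 56 mm apart along the cabinet's y. Fully out, the row stands 85 mm in front of the cabinet's front edge and 65 mm behind the drawer front's inner face.
- drawer_handle (a point): Middle of the drawer's bar handle: level steel bar 12 mm thick, 110 mm long along the cabinet's y, 100 mm above the bench, its axis 45 mm out from the drawer front (39 mm clear behind it).
- block: Stake block: wood, 160 x 160 x 60 mm, fixed, steel strips along two sides (9 mm wider each side, 12 mm high; 190 mm long). Origin: centre of its underside, z up. Four sockets at x, y = +-40 mm.
- pad: Brown leather pad 130 x 130 x 4 mm, fixed: the mallet's place. Origin: centre of its underside.
- mallet: Nylon mallet standing on one face: round white head 58 mm in diameter, 60 mm high, with a steel band; wooden handle 20 mm thick at half height (30 mm), level, from the head's side out to 117 mm from the axis along the mallet's own -x. 0.4 kg. Origin: centre of the lower face, z up when it stands. It can be held by the head (handle between the fingers' sides) and brought straight down on a stake.
- stake_flat: Forming stake (bright steel, flat 30 mm top); it may be absent. About 0.24 kg. Round post 30 mm thick on a dark collar 48 mm wide, 6 mm thick; top 54 mm above the collar's underside. Below it a round shank, 27 tapering to 14 mm, 46 long. Origin: centre of the collar's underside, z up. Starts upright in the drawer's rack.
- stake_dome: Forming stake (brass, rounded top); it may be absent. About 0.24 kg. Round post 30 mm thick on a dark collar 48 mm wide, 6 mm thick; top 54 mm above the collar's underside. Below it a round shank, 27 tapering to 14 mm, 46 long. Origin: centre of the collar's underside, z up. Starts upright in the drawer's rack.
- stake_cone: Forming stake (copper, the post tapers from 30 mm down to a flat 16 mm top over its last 18 mm); it may be absent. About 0.24 kg. Round post 30 mm thick on a dark collar 48 mm wide, 6 mm thick; top 54 mm above the collar's underside. Below it a round shank, 27 tapering to 14 mm, 46 long. Origin: centre of the collar's underside, z up. Starts upright in the drawer's rack.
- stake_step: Forming stake (aluminium, the post steps from 30 mm down to a 20 mm nose over its last 12 mm); it may be absent. About 0.24 kg. Round post 30 mm thick on a dark collar 48 mm wide, 6 mm thick; top 54 mm above the collar's underside. Below it a round shank, 27 tapering to 14 mm, 46 long. Origin: centre of the collar's underside, z up. Starts upright in the drawer's rack.
- socket0 (a point): Mouth centre of a tapered socket, in the block's top face (60 mm up), 50 mm deep, with two sprung brass jaws along the block's x. Mouth 25 by 28 mm, narrowing downwards. A shank let go in it stays with its collar about 4 to 8 mm above the block; 7 N rising to 12 to 18 N then drives it down until the collar sits on the block, and friction keeps it there.
- socket1 (a point): Mouth centre of a tapered socket, in the block's top face (60 mm up), 50 mm deep, with two sprung brass jaws along the block's x. Mouth 25 by 28 mm, narrowing downwards. A shank let go in it stays with its collar about 4 to 8 mm above the block; 7 N rising to 12 to 18 N then drives it down until the collar sits on the block, and friction keeps it there.
- socket2 (a point): Mouth centre of a tapered socket, in the block's top face (60 mm up), 50 mm deep, with two sprung brass jaws along the block's x. Mouth 25 by 28 mm, narrowing downwards. A shank let go in it stays with its collar about 4 to 8 mm above the block; 7 N rising to 12 to 18 N then drives it down until the collar sits on the block, and friction keeps it there.
- socket3 (a point): Mouth centre of a tapered socket, in the block's top face (60 mm up), 50 mm deep, with two sprung brass jaws along the block's x. Mouth 25 by 28 mm, narrowing downwards. A shank let go in it stays with its collar about 4 to 8 mm above the block; 7 N rising to 12 to 18 N then drives it down until the collar sits on the block, and friction keeps it there.
- solder_board: Bystander: yellow ridged soldering board 150 x 110 x 25 mm, lying flat. Origin: centre of its underside.
- charcoal: Bystander: black charcoal slab 140 x 80 x 35 mm. Origin: centre of its underside.
- bench_steel: Bystander: bright steel bench block 80 x 80 x 30 mm. Origin: centre of its underside.
- water: Bystander: clear water bottle with blue cap, 64 mm in diameter, 190 mm high. Origin: centre of its underside.
- pickle_cup: Bystander: blue ceramic cup 70 mm in diameter, 70 mm high. Origin: centre of its underside.
Mind the look-alikes: they are no part of the job. What is shaped like the mallet but pink is not meant.

How it is judged:
On the way, in this order (a step that is already met when the one before it is completed fails the run):
1. the drawer is pulled out to its stop (value of joint drawer above 0.143 m), for 0.2 s.
2. every stake is home in a socket, collar on the block ((horizontal distance between stake_flat and socket0 below 0.004 m or horizontal distance between stake_flat and socket1 below 0.004 m or horizontal distance between stake_flat and socket2 below 0.004 m or horizontal distance between stake_flat and socket3 below 0.004 m) and z of stake_flat in the frame of socket0 between -0.004 and 0.003 m and angle between each of stake_flat, stake_dome, stake_cone, stake_step's own z axis and vertical below 0.08 rad and (horizontal distance between stake_dome and socket0 below 0.004 m or horizontal distance between stake_dome and socket1 below 0.004 m or horizontal distance between stake_dome and socket2 below 0.004 m or horizontal distance between stake_dome and socket3 below 0.004 m) and z of stake_dome in the frame of socket0 between -0.004 and 0.003 m and (horizontal distance between stake_cone and socket0 below 0.004 m or horizontal distance between stake_cone and socket1 below 0.004 m or horizontal distance between stake_cone and socket2 below 0.004 m or horizontal distance between stake_cone and socket3 below 0.004 m) and z of stake_cone in the frame of socket0 between -0.004 and 0.003 m and (horizontal distance between stake_step and socket0 below 0.004 m or horizontal distance between stake_step and socket1 below 0.004 m or horizontal distance between stake_step and socket2 below 0.004 m or horizontal distance between stake_step and socket3 below 0.004 m) and z of stake_step in the frame of socket0 between -0.004 and 0.003 m), for 0.3 s.
At the end, for the whole second after the job is handed in: Every stake present stands in a socket of the block, within 4 mm of the socket's axis, collar within 3 mm of the block's top and upright within 0.08 rad; the mallet rests with its face's centre within 65 mm of the pad's centre; the drawer is shut to within 12 mm (all of step 2 and value of joint drawer below 0.012 m and horizontal distance between mallet and pad below 0.065 m and height (world z) of mallet below 0.05 m and linear speed of mallet below 0.02 m/s); the robot touches nothing.
It fails at once if the fingers press on a stake that is down within 3 mm of home in the block (the mallet must drive it) ((contact force between the fingers and stake_flat above 2 N and (horizontal distance between stake_flat and socket0 below 0.004 m or horizontal distance between stake_flat and socket1 below 0.004 m or horizontal distance between stake_flat and socket2 below 0.004 m or horizontal distance between stake_flat and socket3 below 0.004 m) and z of stake_flat in the frame of socket0 below 0.003 m) or (contact force between the fingers and stake_dome above 2 N and (horizontal distance between stake_dome and socket0 below 0.004 m or horizontal distance between stake_dome and socket1 below 0.004 m or horizontal distance between stake_dome and socket2 below 0.004 m or horizontal distance between stake_dome and socket3 below 0.004 m) and z of stake_dome in the frame of socket0 below 0.003 m) or (contact force between the fingers and stake_cone above 2 N and (horizontal distance between stake_cone and socket0 below 0.004 m or horizontal distance between stake_cone and socket1 below 0.004 m or horizontal distance between stake_cone and socket2 below 0.004 m or horizontal distance between stake_cone and socket3 below 0.004 m) and z of stake_cone in the frame of socket0 below 0.003 m) or (contact force between the fingers and stake_step above 2 N and (horizontal distance between stake_step and socket0 below 0.004 m or horizontal distance between stake_step and socket1 below 0.004 m or horizontal distance between stake_step and socket2 below 0.004 m or horizontal distance between stake_step and socket3 below 0.004 m) and z of stake_step in the frame of socket0 below 0.003 m)).
It fails at once if another thing on the bench is moved by more than 40 mm (distance of any of solder_board, charcoal, bench_steel, water, pickle_cup from where it was at the start of the episode above 0.04 m).
Of stake_flat, stake_dome, stake_cone, stake_step only 3 to 4 are there at a start; the rules pass over those that are not, and their reading is None.
At some moment in a run one of mallet may be knocked a few centimetres aside while the robot is not near it.
It also fails if it takes over 210 s, if anything falls off the work surface, if the arm or the gripper's body presses on something with over 40 N, if the wrist force passes 120 N, or if a joint passes its speed limit or range.

## Working session

There is one attempt and no reset: what is moved stays moved. The work goes in short steps, Python scripts to look and compute and a shell command to move; the robot and the scene stay as the last step left them, time stands still between calls to the robot, and variables do not carry over. Pictures are saved under pics/ and viewed, at most 14 in all, crops included, and the job is handed in when it is done.

```bash
ls; mkdir -p pics; cat > h.py <<'E'
import numpy as np, cv2
from station import arm
from scipy.spatial.transform import Rotation as Ro
def shot(cam,name=None):
    s=arm.get_state(); im,d=arm.grab_frame(cam)
    if name: cv2.imwrite('pics/'+name+'.png',im[:,:,::-1])
    return s,im,d
def tool(s):
    T=np.eye(4);T[:3,:3]=Ro.from_euler('xyz',s['ee_rot']).as_matrix();T[:3,3]=s['eef_pos'];return T
def ext(cam,s):
    c=arm.get_calibration(cam)
    if 'mount' in c: return c,tool(s)@np.array(c['mount'])
    T=np.eye(4);T[:3,:3]=np.array(c['R']).T;T[:3,3]=-T[:3,:3]@np.array(c['t']);return c,T
def rays(cam,uv):
    c=arm.get_calibration(cam)
    K=np.array(c['mtx']);uv=np.atleast_2d(uv).astype(float)
    xd=(uv-[K[0,2],K[1,2]])/[K[0,0],K[1,1]];x=xd.copy()
    for _ in range(10): x=xd/(1+c['k1']*(x**2).sum(1,keepdims=True))
    return np.c_[x,np.ones(len(x))]
def world(cam,s,uv,z):  # z: depth array per pixel
    c,T=ext(cam,s);p=rays(cam,uv)*np.asarray(z).reshape(-1,1)
    return p@T[:3,:3].T+T[:3,3]
def plane(cam,s,uv,h):
    c,T=ext(cam,s);r=rays(cam,uv)@T[:3,:3].T
    return T[:3,3]+r*((h-T[2,3])/r[:,2:3])
def cloud(cam,s,d,mask=None):
    m=d>0
    if mask is not None:m&=mask
    v,u=np.nonzero(m);return world(cam,s,np.c_[u,v],d[v,u]),np.c_[u,v]
E
python3 - <<'E'
from h import *
print(arm.get_state(), arm.hold_point_z)
for c in ['scene','side','wrist']:
    s,im,d=shot(c,c+'0')
    cal=arm.get_calibration(c);print(c,np.round(ext(c,s)[1],3).tolist(),cal['mtx'],cal['k1'])
E
python3 -c "
import cv2,numpy as np
a=cv2.imread('pics/scene0.png');b=cv2.imread('pics/side0.png')
"
```

```text
pics
{'t': 0.0, 'q': array([ 1.50007557e+00,  3.59349411e-01,  1.10941515e-02, -3.62180263e-04,
       -1.22409365e+00, -2.88098247e-01]), 'qd': array([-0.00203172,  0.00119685, -0.00168149,  0.00043556,  0.00012998,
        0.00041244]), 'joint_efforts': array([-7.25881928e-04, -5.82723427e+01,  2.93059802e+01,  6.99738532e+00,
        6.89040593e-03, -1.66713940e-04]), 'eef_pos': array([0.23689059, 0.63156065, 0.22566011]), 'ee_rot': array([ 3.14000731e+00, -1.14733040e-04, -3.58942241e-01]), 'force': array([ 0.2371879 ,  0.55779663, -0.09131155]), 'moment': array([-0.00340169, -0.00196116, -0.01458767]), 'gripper_force': 0.0, 'width': 0.08796017361282142} 0.0188
scene [[0.52, 0.711, -0.473, 1.206], [0.854, -0.433, 0.289, -0.391], [0.001, -0.554, -0.833, 1.267], [0.0, 0.0, 0.0, 1.0]] [[451.89738329   0.         260.06449935]
 [  0.         451.89738329 188.5253909 ]
 [  0.           0.           1.        ]] -0.05466150578472483
side [[0.858, -0.313, 0.408, 0.068], [-0.514, -0.527, 0.677, -0.756], [0.003, -0.79, -0.613, 0.767], [0.0, 0.0, 0.0, 1.0]] [[350.73436261   0.         257.85847585]
 [  0.         350.73436261 194.95630662]
 [  0.           0.           1.        ]] -0.013653541180310367
wrist [[-0.351, -0.906, -0.235, 0.301], [-0.936, 0.34, 0.087, 0.608], [0.001, 0.251, -0.968, 0.383], [0.0, 0.0, 0.0, 1.0]] [[300.61162729   0.         259.32409664]
 [  0.         300.61162729 190.5415012 ]
 [  0.           0.           1.        ]] 0.007372242950851729
```

View pics/scene0.png

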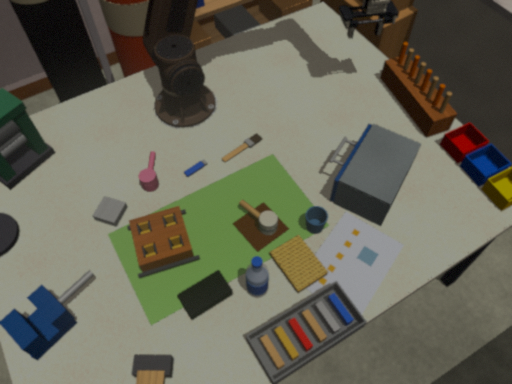

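View pics/side0.png

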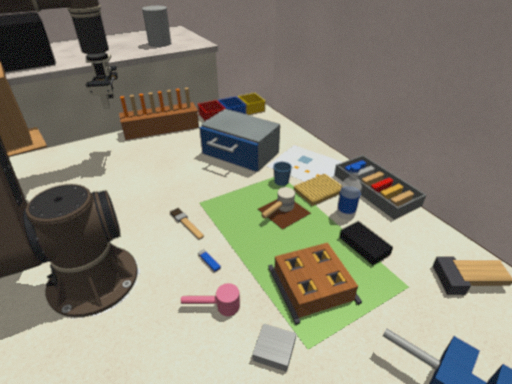

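The scene view shows the cabinet at about (375,170) with its handle at (338,160), the block at (161,238), the mallet head at (268,222) on its pad, and a pink decoy at (150,178). The side view agrees. Next I measure them.

```bash
cat > m.py <<'E'
from h import *
def rect(P,lo,hi):
    Q=P[(P[:,2]>lo)&(P[:,2]<hi)]
    if len(Q)<20: return None
    r=cv2.minAreaRect((Q[:,:2]*1000).astype(np.float32));return len(Q),np.round(r[0],1),np.round(r[1],1),round(r[2],1),np.round(Q[:,2].mean(),4)
E
python3 - <<'E'
from m import *
bands=dict(cabinet=(.125,.15),block=(.052,.068),pad=(-.004,.012),mallet=(.052,.07),solder_board=(.015,.04),charcoal=(.025,.05),bench_steel=(.022,.04),water=(-.01,.22),pickle_cup=(.06,.08),drawer_handle=(.07,.13))
for cam in ['scene','side']:
    s,im,d=shot(cam)
    for n,b in bands.items():
        for r in arm.trace(n,cam)[:2]:
            P,uv=cloud(cam,s,d,r['mask'])
            print(cam,n,round(r['score'],2),np.round(r['extent']),rect(P,*b) if len(P) else None)
E
```

```text
scene cabinet 0.77 [330. 123.  89.  99.] (4006, array([666. , 377.6]), array([186.3, 277.5]), 27.6, np.float64(0.1351))
scene cabinet 0.29 [243. 199.  35.  39.] None
scene block 0.6 [123. 208.  77.  72.] (2292, array([ 503. , -318.1]), array([162. , 165.8]), 78.2, np.float64(0.0584))
scene block 0.2 [272. 238.  54.  56.] None
scene pad 0.72 [232. 201.  58.  50.] (1001, array([610.2, -23.4]), array([133.2, 134.9]), 7.1, np.float64(0.0036))
scene pad 0.51 [334. 123.  37.  78.] (24, array([501. , 382.5]), array([ 52.3, 126.6]), 26.9, np.float64(0.0015))
scene mallet 0.79 [140. 151.  20.  40.] (205, array([ 280.4, -262.8]), array([57.9, 53.2]), 1.0, np.float64(0.0587))
scene mallet 0.74 [240. 200.  39.  36.] (265, array([629.4,  -8.3]), array([55.9, 55.6]), 37.9, np.float64(0.0627))
scene solder_board 0.57 [271. 236.  56.  57.] (1654, array([7.829e+02, 4.000e-01]), array([150.8, 109.8]), 0.7, np.float64(0.023))
scene charcoal 0.8 [177. 268.  55.  51.] (1280, array([ 728.9, -282.7]), array([ 81.9, 139.9]), 2.5, np.float64(0.0335))
scene charcoal 0.2 [270. 233.  57.  62.] (414, array([ 7.8
[... 1479 characters left out ...]
de charcoal 0.79 [339. 221.  54.  42.] (1010, array([ 722.1, -286.4]), array([ 83.8, 141.3]), 3.2, np.float64(0.0345))
side bench_steel 0.8 [250. 322.  45.  48.] (1280, array([ 312.6, -421.8]), array([81.8, 80.4]), 40.8, np.float64(0.0297))
side bench_steel 0.62 [262. 183.  35.  35.] (100, array([574.2, -27. ]), array([129.7,  40.6]), 6.4, np.float64(0.0338))
side water 0.65 [335. 162.  28.  60.] (949, array([863.5, -74.7]), array([291.5,  69.1]), 37.8, np.float64(0.0912))
side pickle_cup 0.25 [338. 223.  54.  38.] None
side drawer_handle 0.56 [197. 124.  61.  47.] (932, array([594.6, 340. ]), array([142.4, 270.6]), 27.7, np.float64(0.1036))
side drawer_handle 0.21 [273. 159.  16.  25.] None
```

```bash
cat > plan.py <<'E'
import sys,json
from h import *
# usage: plan.py '[[x,y,z,yawdeg],...]' (mm): units from each waypoint to the next, one call each
s=arm.get_state();T=tool(s);p=T[:3,3]*1000;R=T[:3,:3];y=np.degrees(s['ee_rot'][2])
print('now',np.round(p,1),round(y,1),'t',round(s['t'],1))
for w in json.loads(sys.argv[1]):
    w=np.array(w,float);R=Ro.from_euler('xyz',[180,0,y],degrees=True).as_matrix()
    sh=R.T@(w[:3]-p)/25; dt=-((w[3]-y+180)%360-180)/5
    print(w,'->',np.round(sh,2).tolist(),round(dt,2),'dist',round(np.linalg.norm(w[:3]-p)));p=w[:3];y=w[3]
E
python3 plan.py '[[530,305,260,-62]]'
```

```text
now [237.  632.  226.5] -20.6 t 1.2
[530. 305. 260. -62.] -> [15.57, 8.13, -1.34] 8.29 dist 440
```

```bash
python3 -m crank '[[[2,1,-1.3,1],[4,2,-1.3,2],[6,3.1,-1.3,3],[8,4.2,-1.3,4.2],[10,5.2,-1.3,5.3],[12,6.3,-1.3,6.4],[14,7.3,-1.3,7.5],[15.6,8.1,-1.3,8.3],[15.6,8.1,-1.3,8.3],[15.6,8.1,-1.3,8.3],[15.6,8.1,-1.3,8.3]]]' 0.58
python3 - <<'E'
from h import *
s,im,d=shot('wrist','w1')
P,uv=cloud('wrist',s,d); print(s['eef_pos'],s['width'],s['q'])
np.savez('w1.npz',P=P,uv=uv)
ax=np.array([.884,.468]);ay=np.array([-.468,.884])
# handle: z between .09 and .115 isolated
m=(P[:,2]>.09)&(P[:,2]<.112); Q=P[m]; a=Q[:,:2]@ax; print(np.histogram(a,bins=np.arange(.4,.9,.01)))
E
```

```text
t: 2.62
eef_pos: [0.5305, 0.3062, 0.2591]
ee_rot: [-3.141, 0.0, -1.082]
force: [-0.4, -0.2, 0.4]
width: 0.0368
gripper_force: 0.0
[0.53053183 0.30620639 0.25911321] 0.03684976947862042 [ 8.41845483e-01  2.37949220e-01 -8.30418548e-02 -1.40869685e-04
 -1.24965608e+00 -3.52688073e-01]
(array([   0,    0,    0,    0,    0,    0,    0,    0,    0,    0,    0,
          0,    0,    0,    0,    0,    0,    0,    0,    0,    0,    0,
       1058,  312,  179,  151,  153,  675,    0,    5,    0,    0,    0,
          0,    0,    0,    0,    0,    0,    0,    0,    0,    0,    0,
          0,    0,    0,    0,    0]), array([0.4 , 0.41, 0.42, 0.43, 0.44, 0.45, 0.46, 0.47, 0.48, 0.49, 0.5 ,
       0.51, 0.52, 0.53, 0.54, 0.55, 0.56, 0.57, 0.58, 0.59, 0.6 , 0.61,
       0.62, 0.63, 0.64, 0.65, 0.66, 0.67, 0.68, 0.69, 0.7 , 0.71, 0.72,
       0.73, 0.74, 0.75, 0.76, 0.77, 0.78, 0.79, 0.8 , 0.81, 0.82, 0.83,
       0.84, 0.85, 0.86, 0.87, 0.88, 0.89]))
```

View pics/w1.png

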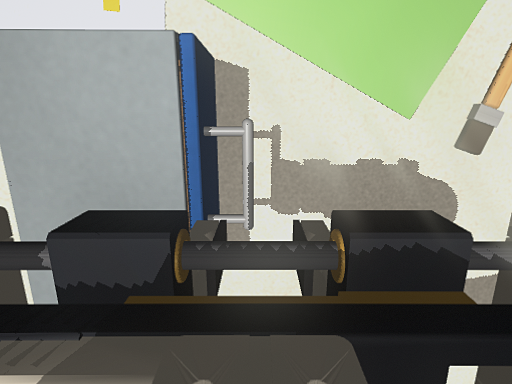

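Handle bar visible at column ~248, rows 120–228; blue front at column ~193.

```bash
python3 - <<'E'
from m import *
z=np.load('w1.npz');P,uv=z['P'],z['uv']
ax=np.array([.884,.468]);a=P[:,:2]@ax
m=(P[:,2]>.09)&(P[:,2]<.112)&(a<.634)
print(rect(P[m],0,1),P[m][:,2].max())
# cabinet top edge: band
m=(P[:,2]>.12)&(P[:,2]<.145);print(rect(P[m],0,1))
m=(P[:,2]>.118)&(P[:,2]<.129);print(rect(P[m],0,1))
E
```

```text
(1267, array([544.3, 311.6]), array([ 13.4, 119.8]), 27.7, np.float64(0.1037)) 0.10705005287452873
(37718, array([665.3, 374.9]), array([186. , 268.5]), 28.0, np.float64(0.1334))
(3214, array([608.7, 299.3]), array([ 16.9, 186.7]), 28.5, np.float64(0.1255))
```

```bash
python3 plan.py '[[543.8,311.3,140,-62.2],[543.8,311.3,84,-62.2]]'
```

```text
now [530.5 306.3 259.2] -62.0 t 2.7
[543.8 311.3 140.  -62.2] -> [0.07, -0.56, 4.77] 0.05 dist 120
[543.8 311.3  84.  -62.2] -> [0.0, -0.0, 2.24] -0.0 dist 56
```

```bash
python3 -m crank '[[[0.05,-0.56,1.5,0],[0.05,-0.56,3,0],[0.05,-0.56,4.5,0],[0.05,-0.56,6,0],[0.05,-0.56,7,0],[0.05,-0.56,7,0],[0.05,-0.56,7,0]]]' && python3 -m crank '[[[0,0,0,0],[0,0,0,0],[0,0,0,0],[0,0,0,0],[0,0,0,0]]]' 1 25 && python3 -m crank '[[[0,0.6,0,0],[0,1.2,0,0],[0,1.8,0,0],[0,2.5,0,0],[0,3.2,0,0],[0,3.9,0,0],[0,4.6,0,0],[0,5.2,0,0],[0,5.7,0,0],[0,6.08,0,0],[0,6.08,0,0],[0,6.08,0,0]]]'
```

```text
t: 3.55
eef_pos: [0.5444, 0.3119, 0.0853]
ee_rot: [-3.14, 0.0, -1.082]
force: [0.0, 0.3, 0.9]
width: 0.0371
gripper_force: 0.0
t: 4.18
eef_pos: [0.5428, 0.31, 0.0844]
ee_rot: [3.139, -0.0, -1.084]
force: [-5.9, -1.5, 6.1]
width: 0.0107
gripper_force: 25.0
t: 5.68
eef_pos: [0.4102, 0.2399, 0.0844]
ee_rot: [-3.14, -0.0, -1.083]
force: [4.2, -0.3, 2.8]
width: 0.0111
gripper_force: 25.0
```

```bash
python3 -m crank '[[[0,0,0,0],[0,0,0,0],[0,0,0,0]]]' 0.6 && python3 -m crank '[[[0,0,-2,0],[0,0,-4,0],[0,0,-6,0],[0,0,-7.8,0],[0,0,-7.8,0]]]' && python3 plan.py '[[482,375,280,-62.2]]'
```

```text
t: 6.05
eef_pos: [0.4092, 0.2393, 0.0837]
ee_rot: [3.14, -0.0, -1.083]
force: [-0.7, 0.1, -0.6]
width: 0.0328
gripper_force: 0.0
t: 6.68
eef_pos: [0.4109, 0.2408, 0.2826]
ee_rot: [-3.135, 0.002, -1.083]
force: [0.7, 1.1, -0.4]
width: 0.0346
gripper_force: 0.0
now [410.9 240.8 282.6] -62.0 t 6.7
[482.  375.  280.  -62.2] -> [-3.41, -5.03, 0.1] 0.03 dist 152
```

```bash
python3 -m crank '[[[-1,-1.6,0,0],[-2.2,-3.3,0,0],[-3.4,-5,0.1,0],[-3.4,-5,0.1,0],[-3.4,-5,0.1,0],[-3.4,-5,0.1,0]]]' 0.3
cat > stk.py <<'E'
from m import *
s,im,d=shot('wrist','w2')
P,uv=cloud('wrist',s,d);np.savez('w2.npz',P=P,uv=uv)
ax=np.array([.8846,.4664]);ay=np.array([-.4664,.8846])
for n in ['stake_flat','stake_dome','stake_cone','stake_step']:
    for r in arm.trace(n,'wrist')[:3]:
        Q,_=cloud('wrist',s,d,r['mask']);
        print(n,round(r['score'],2),np.round(r['extent']),rect(Q,.075,.125),rect(Q,.06,.075),round(float(np.percentile(Q[:,2],98)),3) if len(Q) else '')
E
python3 stk.py
```

```text
t: 7.42
eef_pos: [0.48, 0.3725, 0.2767]
ee_rot: [3.142, 0.0, -1.083]
force: [0.7, -0.3, 0.9]
width: 0.061
gripper_force: 0.0
stake_flat 0.96 [235.  50.  43.  44.] (813, array([533.8, 275.4]), array([28.9, 28.6]), 28.4, np.float64(0.1132)) (563, array([533.5, 276.2]), array([44.7, 42.8]), 27.6, np.float64(0.0671)) 0.116
stake_dome 0.59 [237.   0.  43.  46.] (815, array([557.5, 229.7]), array([29., 20.]), 29.2, np.float64(0.1068)) (693, array([557.4, 228.6]), array([45.3, 40.5]), 30.3, np.float64(0.0674)) 0.116
stake_cone 0.75 [240. 152.  40.  36.] (578, array([482.2, 372.9]), array([28.6, 28.2]), 27.8, np.float64(0.1059)) (579, array([482. , 373.2]), array([46.9, 46.5]), 46.9, np.float64(0.0669)) 0.116
stake_step 0.92 [240.  99.  36.  47.] (597, array([508.1, 324.2]), array([28.9, 28.7]), 55.7, np.float64(0.1087)) (633, array([508.5, 323.4]), array([44.2, 46.7]), 27.9, np.float64(0.067)) 0.116
```

View pics/w2.png

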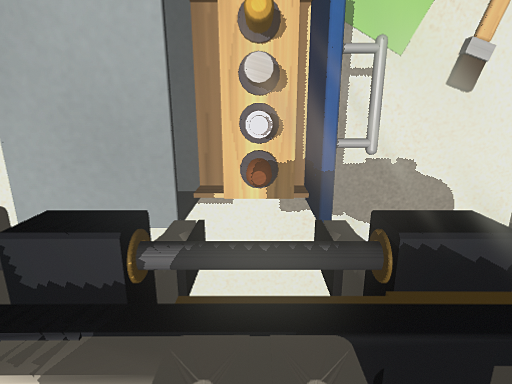

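Wrist view: rack with four stakes in a column — dome (258,10), flat (258,70), step (258,124), cone (258,172); all heights and 56 mm spacing check out. Grasp the cone first.

```bash
python3 plan.py '[[481.8,373.8,75,-62.2],[481.8,373.8,210,-62.2],[440,-250,300,-101.7]]'; python3 -m crank '[[[0,-0.1,2,0],[0,-0.1,4,0],[0,-0.1,6,0],[0,-0.1,7.2,0],[0,-0.1,8.07,0],[0,-0.1,8.07,0],[0,-0.1,8.07,0]]]'  && python3 -m crank '[[[0,0,0,0],[0,0,0,0],[0,0,0,0],[0,0,0,0],[0,0,0,0]]]' 1 25
```

```text
now [480.3 373.  277.2] -62.1 t 7.7
[481.8 373.8  75.  -62.2] -> [0.0, -0.07, 8.09] 0.03 dist 202
[481.8 373.8 210.  -62.2] -> [0.0, 0.0, -5.4] -0.0 dist 135
[ 440.  -250.   300.  -101.7] -> [21.29, 13.12, -3.6] 7.9 dist 632
t: 8.55
eef_pos: [0.4831, 0.375, 0.076]
ee_rot: [-3.14, 0.0, -1.083]
force: [0.3, 0.3, 0.1]
width: 0.0614
gripper_force: 0.0
t: 9.18
eef_pos: [0.4824, 0.3744, 0.075]
ee_rot: [3.141, -0.0, -1.083]
force: [-2.3, 0.1, 3.5]
width: 0.0293
gripper_force: 25.0
```

```bash
python3 -m crank '[[[0,0,-1.5,0],[0,0,-3.4,0],[0,0,-5.4,0],[0,0,-5.4,0],[0,0,-5.4,0]]]' && python3 plan.py '[[522,-221,290,-101.7]]'
```

```text
t: 9.8
eef_pos: [0.482, 0.3742, 0.2089]
ee_rot: [3.14, 0.0, -1.083]
force: [-0.5, -0.2, -3.8]
width: 0.0292
gripper_force: 25.0
now [482.  374.2 208.9] -62.1 t 9.8
[ 522.  -221.   290.  -101.7] -> [21.78, 9.73, -3.24] 7.92 dist 602
```

```bash
python3 -m crank '[[[2,0.9,-1.5,0.5],[4.2,1.9,-3,1.5],[6.4,2.9,-3.2,2.5],[8.6,3.8,-3.2,3.5],[10.8,4.8,-3.2,4.5],[13,5.8,-3.2,5.5],[15.2,6.8,-3.2,6.5],[17.4,7.8,-3.2,7.3],[19.6,8.8,-3.2,7.9],[21.8,9.7,-3.2,7.9],[21.8,9.7,-3.2,7.9],[21.8,9.7,-3.2,7.9]]]'
python3 -m crank '[[[0,0,0,0],[0,0,0,0],[0,0,0,0]]]'
python3 - <<'E'
from m import *
s,im,d=shot('wrist','w3');print(s['eef_pos'],s['width'])
P,uv=cloud('wrist',s,d);np.savez('w3.npz',P=P,uv=uv)
for r in arm.trace('block','wrist')[:2]:
    Q,_=cloud('wrist',s,d,r['mask']);print(r['score'],np.round(r['extent']),rect(Q,.053,.067))
E
```

```text
t: 11.3
eef_pos: [0.523, -0.2207, 0.2878]
ee_rot: [3.138, 0.0, -1.774]
force: [-1.1, 0.0, -2.4]
width: 0.0293
gripper_force: 25.0
t: 11.68
eef_pos: [0.5239, -0.2198, 0.29]
ee_rot: [-3.141, 0.0, -1.771]
force: [0.9, -0.3, -2.6]
width: 0.0295
gripper_force: 25.0
[ 0.52389314 -0.2197511   0.29002141] 0.029459163027712752
0.65 [193.   6. 141. 148.] (16396, array([ 502.8, -321.4]), array([160.8, 160.2]), 78.1, np.float64(0.0588))
```

View pics/w3.png

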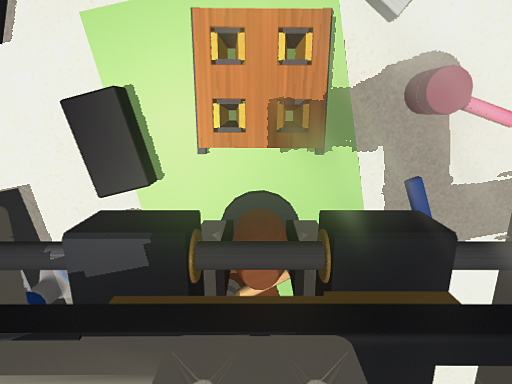

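Block fills (193–333, 6–150) with sockets near (228,45), (295,45), (229,116), (292,116). Cross-check those pixels against the rectangle.

```bash
python3 - <<'E'
from m import *
s=arm.get_state()
p=plane('wrist',s,[[228,46],[295,46],[229,115.5],[293,115.5]],.06)*1000
print(np.round(p[:,:2],1),p.mean(0))
a=np.radians(-11.9);A=np.array([[np.cos(a),-np.sin(a)],[np.sin(a),np.cos(a)]])
c=np.array([502.8,-321.4])
for k in [(40,40),(-40,40),(40,-40),(-40,-40)]: print(k,np.round(c+A@k,1))
E
```

```text
[[ 533.1 -367.8]
 [ 455.6 -352. ]
 [ 549.8 -290. ]
 [ 471.5 -274.1]] [ 502.50282832 -320.98929235   60.        ]
(40, 40) [ 550.2 -290.5]
(-40, 40) [ 471.9 -274. ]
(40, -40) [ 533.7 -368.8]
(-40, -40) [ 455.4 -352.3]
```

```bash
python3 plan.py '[[455.5,-352.2,145,-101.7],[455.5,-352.2,81,-101.7]]'
```

```text
now [ 523.8 -220.1  290. ] -101.5 t 11.8
[ 455.5 -352.2  145.  -101.7] -> [5.72, 1.62, 5.8] 0.04 dist 208
[ 455.5 -352.2   81.  -101.7] -> [0.0, -0.0, 2.56] -0.0 dist 64
```

```bash
python3 -m crank '[[[1.5,0.4,1.5,0],[3.2,0.9,3.2,0],[4.8,1.4,4.8,0],[5.72,1.62,5.8,0],[5.72,1.62,5.8,0],[5.72,1.62,5.8,0],[5.72,1.62,5.8,0],[5.72,1.62,5.8,0]]]' && python3 -m crank '[[[0,0,0.8,0],[0,0,1.5,0],[0,0,2,0],[0,0,2.3,0],[0,0,2.56,0],[0,0,2.56,0],[0,0,2.56,0]]]'
```

```text
t: 12.78
eef_pos: [0.4563, -0.3521, 0.1458]
ee_rot: [-3.14, -0.0, -1.771]
force: [-1.0, 0.4, -2.1]
width: 0.0292
gripper_force: 25.0
t: 13.65
eef_pos: [0.4545, -0.3523, 0.0806]
ee_rot: [3.14, 0.0, -1.773]
force: [-3.8, 0.5, -3.4]
width: 0.0294
gripper_force: 25.0
```

```bash
python3 -m crank '[[[0,0,0,0],[0,0,0,0],[0,0,0,0],[0,0,0,0]]]' 0.35 && python3 -m crank '[[[0,0,-1.5,0],[0,0,-3.5,0],[0,0,-5.5,0],[0,0,-7.5,0],[-3,0,-8.4,0],[-4,0,-8.4,0],[-4,0,-8.4,0],[-4,0,-8.4,0]]]'
cat > chk.py <<'E'
from m import *
import sys
s,im,d=shot('wrist',sys.argv[1]);print(s['eef_pos'],s['width'],s['t'])
P,uv=cloud('wrist',s,d)
for n,c in dict(A=(550.1,-290.3),B=(471.7,-274),C=(533.5,-368.6),D=(455.5,-352.2)).items():
    r=np.hypot(P[:,0]*1000-c[0],P[:,1]*1000-c[1])
    T=P[(r<35)&(P[:,2]>.09)]; C=P[(r<30)&(r>18)&(P[:,2]>.055)&(P[:,2]<.085)]
    blk=P[(r>32)&(r<40)&(P[:,2]>.05)&(P[:,2]<.07)]
    print(n,rect(T,0,1),'top',np.round(np.percentile(T[:,2],97),4) if len(T) else None,'collar',np.round(np.percentile(C[:,2],[50,90,97]),4) if len(C) else None,'block',np.round(np.median(blk[:,2]),4) if len(blk) else None)
E
python3 chk.py w4; python3 plan.py '[[508,324.2,210,-62.2],[508,324.2,75,-62.2]]'
```

```text
t: 14.15
eef_pos: [0.4559, -0.3527, 0.0812]
ee_rot: [-3.14, -0.0, -1.772]
force: [0.7, -0.1, 0.5]
width: 0.0562
gripper_force: 0.0
t: 15.15
eef_pos: [0.4755, -0.2546, 0.2909]
ee_rot: [-3.141, -0.0, -1.772]
force: [-0.7, 0.7, -1.1]
width: 0.0571
gripper_force: 0.0
[ 0.47547943 -0.25458779  0.29086248] 0.05708190933158092 15.15
A (9004, array([ 534.3, -289. ]), array([34.1, 38.4]), 79.4, np.float64(0.3803)) top 0.4006 collar [0.0588 0.0599 0.0605] block 0.0591
B (37482, array([ 472.3, -270.4]), array([37.9, 70. ]), 80.9, np.float64(0.3885)) top 0.4067 collar [0.0587 0.0599 0.0603] block 0.059
C None top None collar [0.0588 0.0601 0.0606] block 0.0592
D (620, array([ 455.4, -351.4]), array([28.3, 28.3]), 77.2, np.float64(0.1131)) top 0.121 collar [0.0603 0.0726 0.0732] block 0.0591
now [ 475.3 -255.   290.6] -101.6 t 15.2
[508.  324.2 210.  -62.2] -> [-22.96, 3.36, 3.22] -7.87 dist 586
[508.  324.2  75.  -62.2] -> [0.0, -0.0, 5.4] -0.0 dist 135
```

```bash
python3 -m crank '[[[-2.3,0.3,0,-0.5],[-4.6,0.7,0.5,-1.5],[-6.9,1,1,-2.5],[-9.2,1.3,1.5,-3.5],[-11.5,1.7,2,-4.5],[-13.8,2,2.5,-5.5],[-16.1,2.4,3,-6.5],[-18.4,2.7,3.2,-7.5],[-20.7,3,3.2,-7.87],[-23,3.4,3.2,-7.87],[-23,3.4,3.2,-7.87],[-23,3.4,3.2,-7.87]]]' && python3 -m crank '[[[0,0,0,0],[0,0,0,0],[0,0,0,0]]]' && python3 plan.py '[[508,324.2,75,-62.2]]'
```

```text
t: 16.7
eef_pos: [0.5076, 0.325, 0.2098]
ee_rot: [3.14, -0.001, -1.086]
force: [-0.4, -0.5, -0.3]
width: 0.057
gripper_force: 0.0
t: 17.08
eef_pos: [0.5075, 0.3252, 0.2112]
ee_rot: [-3.141, 0.0, -1.087]
force: [0.4, 0.6, 0.3]
width: 0.0567
gripper_force: 0.0
now [507.5 325.2 211.2] -62.3 t 17.1
[508.  324.2  75.  -62.2] -> [0.04, 0.0, 5.45] -0.01 dist 136
```

```bash
python3 -m crank '[[[0,0,2,0],[0,0,4,0],[0,0,5,0],[0,0,5.45,0],[0,0,5.45,0],[0,0,5.45,0]]]' && python3 -m crank '[[[0,0,0,0],[0,0,0,0],[0,0,0,0],[0,0,0,0],[0,0,0,0]]]' 1 25 && python3 -m crank '[[[0,0,-1.5,0],[0,0,-3.4,0],[0,0,-5.4,0],[0,0,-5.4,0],[0,0,-5.4,0]]]' && python3 -m crank '[[[2.3,1.1,0,0.5],[4.6,2.2,0,1.5],[6.9,3.3,0,2.5],[9.1,4.4,0,3.5],[11.4,5.5,0,4.5],[13.6,6.5,0,5.5],[15.8,7.6,0,6.5],[18,8.7,0,7.3],[20.2,9.7,0,7.9],[22.5,10.8,0,7.9],[25,12,0,7.9],[25,12,0,7.9]]]' && python3 -m crank '[[[0,0,0,0],[0,0,0,0],[0,0,0,0]]]' && python3 plan.py '[[533.5,-368.4,81,-101.7]]'
```

```text
t: 17.82
eef_pos: [0.5081, 0.3264, 0.076]
ee_rot: [-3.139, 0.001, -1.086]
force: [1.1, 0.4, 0.3]
width: 0.0566
gripper_force: 0.0
t: 18.45
eef_pos: [0.5073, 0.3257, 0.0748]
ee_rot: [3.141, -0.0, -1.086]
force: [-1.3, -0.2, 3.2]
width: 0.0286
gripper_force: 25.0
t: 19.08
eef_pos: [0.5067, 0.3254, 0.2085]
ee_rot: [3.14, 0.0, -1.086]
force: [-0.9, -0.8, -3.7]
width: 0.0283
gripper_force: 25.0
t: 20.58
eef_pos: [0.5317, -0.3703, 0.206]
ee_rot: [3.137, 0.0, -1.78]
force: [-0.2, 0.8, -2.9]
width: 0.0282
gripper_force: 25.0
t: 20.95
eef_pos: [0.5336, -0.3657, 0.2097]
ee_rot: [-3.141, 0.0, -1.773]
force: [-0.1, 0.8, -2.5]
width: 0.0285
gripper_force: 25.0
now [ 533.6 -365.7  209.7] -101.6 t 20.9
[ 533.5 -368.4   81.  -101.7] -> [0.11, -0.02, 5.15] 0.02 dist 129
```

```bash
python3 -m crank '[[[0.06,-0.02,1.5,0],[0.06,-0.02,3,0],[0.06,-0.02,4,0],[0.06,-0.02,4.6,0],[0.06,-0.02,5.15,0],[0.06,-0.02,5.15,0],[0.06,-0.02,5.15,0]]]' && python3 -m crank '[[[0,0,0,0],[0,0,0,0],[0,0,0,0],[0,0,0,0]]]' 0.35 && python3 -m crank '[[[0,0,-1.5,0],[0,0,-3.4,0],[0,0,-5.4,0],[0,0,-5.4,0],[0,0,-5.4,0]]]' && python3 -m crank '[[[-2.3,0.5,0,-0.5],[-4.6,0.9,0,-1.5],[-6.9,1.4,0,-2.5],[-9.2,1.9,0,-3.5],[-11.5,2.4,0,-4.5],[-13.8,2.8,0,-5.5],[-16.1,3.3,0,-6.5],[-18.4,3.8,0,-7.5],[-20.7,4.2,0,-7.88],[-23,4.7,0,-7.88],[-25.2,5.16,0,-7.88],[-25.2,5.16,0,-7.88]]]' && python3 -m crank '[[[0,0,0,0],[0,0,0,0],[0,0,0,0]]]' && python3 plan.py '[[534,274.8,75,-62.2]]'
```

```text
t: 21.82
eef_pos: [0.533, -0.3684, 0.0811]
ee_rot: [3.141, 0.0, -1.775]
force: [-3.4, 1.4, -3.2]
width: 0.0286
gripper_force: 25.0
t: 22.32
eef_pos: [0.534, -0.3687, 0.0812]
ee_rot: [-3.141, -0.0, -1.775]
force: [0.0, -0.5, -0.7]
width: 0.0566
gripper_force: 0.0
t: 22.95
eef_pos: [0.5334, -0.3684, 0.2157]
ee_rot: [-3.141, 0.0, -1.775]
force: [-0.4, 0.5, -0.3]
width: 0.057
gripper_force: 0.0
t: 24.45
eef_pos: [0.5342, 0.2775, 0.2135]
ee_rot: [3.139, -0.001, -1.084]
force: [0.4, -0.8, -0.6]
width: 0.0573
gripper_force: 0.0
t: 24.82
eef_pos: [0.5352, 0.2734, 0.2159]
ee_rot: [-3.142, 0.0, -1.089]
force: [-0.5, -0.4, -0.0]
width: 0.0569
gripper_force: 0.0
now [535.2 273.4 215.9] -62.4 t 24.8
[534.  274.8  75.  -62.2] -> [-0.07, 0.02, 5.64] -0.04 dist 141
```

```bash
python3 -m crank '[[[-0.07,0,2,0],[-0.07,0,4,0],[-0.07,0,5.2,0],[-0.07,0,5.64,0],[-0.07,0,5.64,0],[-0.07,0,5.64,0]]]' && python3 -m crank '[[[0,0,0,0],[0,0,0,0],[0,0,0,0],[0,0,0,0],[0,0,0,0]]]' 1 25 && python3 -m crank '[[[0,0,-1.5,0],[0,0,-3.4,0],[0,0,-5.4,0],[0,0,-5.4,0],[0,0,-5.4,0]]]' && python3 -m crank '[[[2,1.3,0,0.5],[4,2.7,0,1.5],[6,4.1,0,2.5],[8,5.5,0,3.5],[10,6.8,0,4.5],[12,8.2,0,5.5],[14,9.5,0,6.5],[16,10.9,0,7.3],[18.26,12.44,0,7.9],[18.26,12.44,0,7.9],[18.26,12.44,0,7.9],[18.26,12.44,0,7.9]]]' && python3 -m crank '[[[0,0,0,0],[0,0,0,0],[0,0,0,0]]]' && python3 plan.py '[[471.7,-274,81,-101.7]]'
```

```text
t: 25.58
eef_pos: [0.5352, 0.2765, 0.0764]
ee_rot: [-3.139, 0.0, -1.087]
force: [-0.2, -0.0, -0.0]
width: 0.0573
gripper_force: 0.0
t: 26.2
eef_pos: [0.5342, 0.276, 0.075]
ee_rot: [3.141, -0.0, -1.087]
force: [-2.1, -0.3, 3.4]
width: 0.0286
gripper_force: 25.0
t: 26.82
eef_pos: [0.5336, 0.2758, 0.2087]
ee_rot: [3.14, 0.0, -1.088]
force: [-0.4, -0.1, -2.7]
width: 0.0288
gripper_force: 25.0
t: 28.32
eef_pos: [0.471, -0.2716, 0.2091]
ee_rot: [3.14, 0.0, -1.776]
force: [0.5, -0.3, -2.2]
width: 0.0289
gripper_force: 25.0
t: 28.7
eef_pos: [0.4713, -0.2722, 0.21]
ee_rot: [-3.141, 0.0, -1.776]
force: [1.1, -1.1, -2.6]
width: 0.0286
gripper_force: 25.0
now [ 471.3 -272.2  210. ] -101.8 t 28.7
[ 471.7 -274.    81.  -101.7] -> [0.07, -0.03, 5.16] -0.01 dist 129
```

```bash
python3 -m crank '[[[0.04,-0.03,1.5,0],[0.04,-0.03,3,0],[0.04,-0.03,4,0],[0.04,-0.03,4.6,0],[0.04,-0.03,5.15,0],[0.04,-0.03,5.15,0],[0.04,-0.03,5.15,0]]]' && python3 -m crank '[[[0,0,0,0],[0,0,0,0],[0,0,0,0],[0,0,0,0]]]' 0.35 && python3 -m crank '[[[0,0,-1.5,0],[0,0,-3.4,0],[0,0,-5.4,0],[0,0,-5.4,0],[0,0,-5.4,0]]]' && python3 -m crank '[[[-2.1,0,0,-0.5],[-4.2,0,0,-1.5],[-6.3,0.1,0,-2.5],[-8.4,0.2,0,-3.5],[-10.5,0.3,0,-4.5],[-12.6,0.4,0,-5.5],[-14.8,0.5,0,-6.5],[-17,0.6,0,-7.5],[-19,0.6,0,-7.92],[-20.3,0.63,0,-7.92],[-20.3,0.63,0,-7.92],[-20.3,0.63,0,-7.92]]]' && python3 -m crank '[[[0,0,0,0],[0,0,0,0],[0,0,0,0]]]' && python3 plan.py '[[560,225.3,75,-62.2]]'
```

```text
t: 29.58
eef_pos: [0.471, -0.2737, 0.0812]
ee_rot: [3.14, 0.0, -1.777]
force: [-2.7, 0.7, -3.5]
width: 0.0287
gripper_force: 25.0
t: 30.08
eef_pos: [0.472, -0.2739, 0.0814]
ee_rot: [-3.141, -0.0, -1.777]
force: [0.2, 0.9, 0.2]
width: 0.0562
gripper_force: 0.0
t: 30.7
eef_pos: [0.4714, -0.2737, 0.216]
ee_rot: [-3.141, 0.0, -1.777]
force: [0.3, 0.4, -0.2]
width: 0.0566
gripper_force: 0.0
t: 32.2
eef_pos: [0.5596, 0.2255, 0.2152]
ee_rot: [3.14, -0.0, -1.086]
force: [-0.2, -0.5, -0.2]
width: 0.0571
gripper_force: 0.0
t: 32.58
eef_pos: [0.56, 0.2256, 0.2163]
ee_rot: [-3.141, 0.0, -1.086]
force: [-1.1, -0.0, 0.7]
width: 0.0574
gripper_force: 0.0
now [560.  225.6 216.3] -62.2 t 32.6
[560.  225.3  75.  -62.2] -> [0.01, 0.01, 5.65] -0.01 dist 141
```

```bash
python3 -m crank '[[[0,0,2,0],[0,0,4,0],[0,0,5.2,0],[0,0,5.65,0],[0,0,5.65,0],[0,0,5.65,0]]]' && python3 -m crank '[[[0,0,0,0],[0,0,0,0],[0,0,0,0],[0,0,0,0],[0,0,0,0]]]' 1 25 && python3 -m crank '[[[0,0,-1.5,0],[0,0,-3.4,0],[0,0,-5.4,0],[0,0,-5.4,0],[0,0,-5.4,0]]]' && python3 -m crank '[[[2,1.1,0,0.5],[4,2.2,0,1.5],[6,3.3,0,2.5],[8,4.4,0,3.5],[10,5.5,0,4.5],[12,6.6,0,5.5],[14,7.7,0,6.5],[16,8.8,0,7.3],[18.06,9.97,0,7.9],[18.06,9.97,0,7.9],[18.06,9.97,0,7.9],[18.06,9.97,0,7.9]]]' && python3 -m crank '[[[0,0,0,0],[0,0,0,0],[0,0,0,0]]]' && python3 plan.py '[[550.1,-290.3,81,-101.7]]'
```

```text
t: 33.33
eef_pos: [0.5609, 0.2267, 0.0764]
ee_rot: [-3.139, 0.0, -1.085]
force: [-0.6, 0.2, 0.2]
width: 0.057
gripper_force: 0.0
t: 33.95
eef_pos: [0.5599, 0.2261, 0.0751]
ee_rot: [3.142, -0.0, -1.086]
force: [-2.1, -0.7, 3.9]
width: 0.0295
gripper_force: 25.0
t: 34.58
eef_pos: [0.5594, 0.226, 0.2089]
ee_rot: [3.141, 0.001, -1.086]
force: [0.1, 0.2, -3.8]
width: 0.0296
gripper_force: 25.0
t: 36.08
eef_pos: [0.5499, -0.2884, 0.209]
ee_rot: [3.14, 0.0, -1.774]
force: [-0.0, -0.3, -2.3]
width: 0.029
gripper_force: 25.0
t: 36.45
eef_pos: [0.5502, -0.289, 0.21]
ee_rot: [-3.141, 0.0, -1.774]
force: [0.2, 0.4, -1.8]
width: 0.0295
gripper_force: 25.0
now [ 550.2 -289.   210. ] -101.7 t 36.5
[ 550.1 -290.3   81.  -101.7] -> [0.05, -0.01, 5.16] 0.01 dist 129
```

```bash
python3 -m crank '[[[0.05,-0.01,1.5,0],[0.05,-0.01,3,0],[0.05,-0.01,4,0],[0.05,-0.01,4.6,0],[0.05,-0.01,5.15,0],[0.05,-0.01,5.15,0],[0.05,-0.01,5.15,0]]]' && python3 -m crank '[[[0,0,0,0],[0,0,0,0],[0,0,0,0],[0,0,0,0]]]' 0.35 && python3 -m crank '[[[0,0,-1.5,0],[0,0,-3.4,0],[0,0,-5.4,0],[-1.5,0,-7.5,0],[-3.5,0.8,-8.4,0],[-3.5,0.8,-8.4,0],[-3.5,0.8,-8.4,0],[-3.5,0.8,-8.4,0]]]' && python3 chk.py w5; python3 - <<'E'
from m import *
for cam in ['scene','side']:
    s,im,d=shot(cam)
    for r in arm.trace('mallet',cam)[:2]:
        P,uv=cloud(cam,s,d,r['mask']); print(cam,r['score'],np.round(r['extent']),rect(P,.052,.07),rect(P,.02,.046))
E
```

```text
t: 37.33
eef_pos: [0.5492, -0.2906, 0.0811]
ee_rot: [3.14, 0.0, -1.775]
force: [-4.1, 0.9, -3.4]
width: 0.0292
gripper_force: 25.0
t: 37.83
eef_pos: [0.5505, -0.2908, 0.0815]
ee_rot: [-3.14, -0.0, -1.775]
force: [0.5, -0.3, -0.3]
width: 0.0563
gripper_force: 0.0
t: 38.83
eef_pos: [0.5479, -0.2016, 0.2901]
ee_rot: [3.14, -0.0, -1.776]
force: [0.2, -0.0, -0.3]
width: 0.0573
gripper_force: 0.0
[ 0.54790255 -0.20162251  0.29005327] 0.05731063802106348 38.825
A (643, array([ 550. , -290.9]), array([28.4, 29. ]), 78.5, np.float64(0.117)) top 0.1208 collar [0.0601 0.0726 0.0731] block 0.0591
B (744, array([ 472.4, -273.8]), array([28.8, 28.5]), 81.2, np.float64(0.118)) top 0.1212 collar [0.0599 0.0723 0.0729] block 0.0591
C (776, array([ 534.3, -366.2]), array([24.1, 29.3]), 78.0, np.float64(0.1118)) top 0.1212 collar [0.0601 0.0727 0.0733] block 0.0591
D (791, array([ 456.8, -349.8]), array([25.5, 29.1]), 72.1, np.float64(0.1114)) top 0.121 collar [0.0602 0.0726 0.0732] block 0.059
scene 0.79 [227. 200.  37.  34.] (256, array([597.5, -40.1]), array([55.7, 55.1]), 31.0, np.float64(0.0628)) (207, array([559.4, -62.1]), array([145. ,  40.1]), 19.2, np.float64(0.0379))
scene 0.69 [138. 152.  24.  42.] (210, array([ 281. , -262.1]), array([57. , 56.4]), 21.1, np.float64(0.0586)) (184, array([ 247., -232.]), array([ 52.6, 149.3]), 52.5, np.float64(0.0352))
side 0.91 [262. 192.  30.  36.] (194, array([588.7, -43.3]), array([54.9, 52.8]), 68.8, np.float64(0.0625)) (186, array([545.5, -56.5]), array([129.7,  45.4]), 8.0, np.float64(0.0377))
side 0.73 [181. 282.  59.  32.] (399, array([ 274.9, -266.2]), array([57.2, 55.9]), 62.0, np.float64(0.0598)) (429, array([ 234. , -251.7]), array([ 35. , 143.3]), 55.5, np.float64(0.0355))
```

View pics/w5.png

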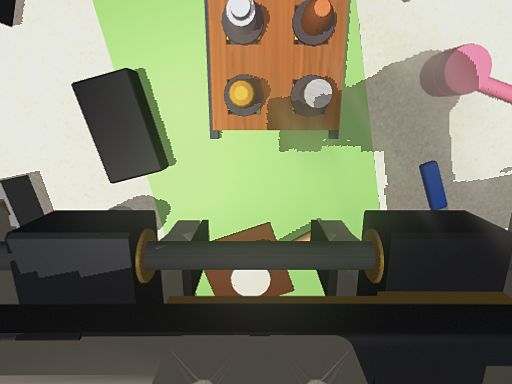

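All four stakes stand in their sockets (tops near (240,12), (318,12), (241,93), (316,93)), about 7 mm up. The mallet was knocked to about (593,-42). I'll look at it from above.

```bash
python3 plan.py '[[665,-15,280,-160]]'
```

```text
now [ 548.1 -201.6  290.4] -101.8 t 39.1
[ 665.  -15.  280. -160.] -> [-8.26, -3.06, 0.42] 11.65 dist 220
```

```bash
python3 -m crank '[[[-2,-0.8,0.4,1.8],[-4,-1.5,0.4,3.6],[-6,-2.3,0.4,5.4],[-8.2,-3,0.4,7.2],[-8.2,-3,0.4,9],[-8.2,-3,0.4,10.6],[-8.2,-3,0.4,11.6],[-8.2,-3,0.4,11.6],[-8.2,-3,0.4,11.6],[-8.2,-3,0.4,11.6]]]' 0
python3 - <<'E'
from m import *
s,im,d=shot('wrist','w6');print(s['eef_pos'],s['ee_rot'],s['width'],s['q'])
for r in arm.trace('mallet','wrist')[:2]:
    P,uv=cloud('wrist',s,d,r['mask']);print(r['score'],np.round(r['extent']),rect(P,.053,.072),rect(P,.02,.047))
    H=P[(P[:,2]>.025)&(P[:,2]<.05)];u,S,v=np.linalg.svd(H[:,:2]-H[:,:2].mean(0),full_matrices=False);print(H.mean(0),np.degrees(np.arctan2(v[0,1],v[0,0])))
for r in arm.trace('pad','wrist')[:1]:
    P,uv=cloud('wrist',s,d,r['mask']);print('pad',rect(P,-.004,.012))
E
```

```text
t: 40.33
eef_pos: [0.6632, -0.0157, 0.281]
ee_rot: [-3.142, -0.0, -2.787]
force: [-0.1, 0.1, -0.6]
width: 0.088
gripper_force: 0.0
[ 0.66322577 -0.01570319  0.28102334] [-3.14156250e+00 -6.99694837e-05 -2.78652114e+00] 0.08795666187326844 [ 2.69647541e-01  3.13031945e-01  6.87916931e-02  3.71124075e-05
 -1.32662322e+00 -1.48538133e+00]
0.77 [235.   3.  45. 127.] (1797, array([595. , -43.1]), array([56. , 54.5]), 65.2, np.float64(0.0629)) (1179, array([526.2, -66.3]), array([85.7, 19.6]), 20.0, np.float64(0.041))
[ 0.5250595  -0.06731076  0.04095936] 19.085303515605386
pad (6532, array([609.8, -29.1]), array([130.5, 130.6]), 7.6, np.float64(0.003))
```

View pics/w6.png

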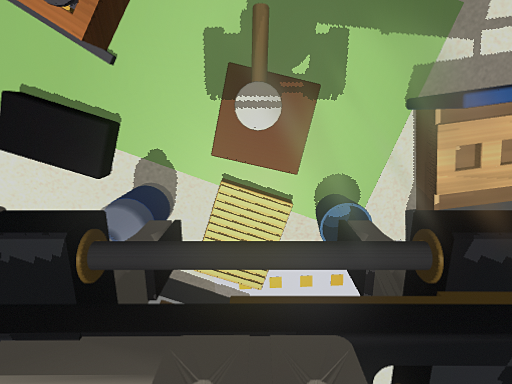

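Wrist view: mallet head at (258,105) on the pad, handle going up to (260,5). Pose is consistent (58 mm head, top at 64 mm). Grasp by the head.

```bash
python3 plan.py '[[595,-43.1,110,-161],[595,-43.1,30,-161]]'
```

```text
now [663.2 -15.6 281.1] -159.7 t 40.5
[ 595.   -43.1  110.  -161. ] -> [2.94, -0.09, 6.84] 0.26 dist 186
[ 595.   -43.1   30.  -161. ] -> [0.0, -0.0, 3.2] -0.0 dist 80
```

```bash
python3 -m crank '[[[1,-0.1,1.5,0.26],[2,-0.1,3.3,0.26],[2.94,-0.1,5.2,0.26],[2.94,-0.1,6.84,0.26],[2.94,-0.1,6.84,0.26],[2.94,-0.1,6.84,0.26],[2.94,-0.1,6.84,0.26]]]' && python3 -m crank '[[[0,0,1.2,0],[0,0,2.2,0],[0,0,3.2,0],[0,0,3.2,0],[0,0,3.2,0],[0,0,3.2,0]]]' && python3 -m crank '[[[0,0,0,0],[0,0,0,0],[0,0,0,0],[0,0,0,0],[0,0,0,0],[0,0,0,0]]]' 1 60 && python3 -m crank '[[[0,0,-1.5,0],[0,0,-3.4,0],[0,0,-5.4,0],[0,0,-7.4,0],[0,0,-7.4,0],[0,0,-7.4,0]]]' && python3 plan.py '[[550.1,-290.5,220,-161]]'
```

```text
t: 41.35
eef_pos: [0.5967, -0.0431, 0.1121]
ee_rot: [-3.141, 0.003, -2.81]
force: [0.5, -0.0, 0.8]
width: 0.0877
gripper_force: 0.0
t: 42.1
eef_pos: [0.5962, -0.0432, 0.0316]
ee_rot: [-3.141, 0.002, -2.81]
force: [0.3, -0.9, 0.7]
width: 0.0878
gripper_force: 0.0
t: 42.85
eef_pos: [0.5952, -0.0433, 0.0301]
ee_rot: [3.142, 0.0, -2.81]
force: [-0.5, 0.7, 2.2]
width: 0.0573
gripper_force: 60.0
t: 43.6
eef_pos: [0.594, -0.0432, 0.2136]
ee_rot: [3.14, -0.002, -2.811]
force: [-0.8, 0.4, -5.4]
width: 0.0574
gripper_force: 60.0
now [594.  -43.2 213.6] -161.0 t 43.6
[ 550.1 -290.5  220.  -161. ] -> [4.88, -8.78, -0.25] -0.01 dist 251
```

```bash
python3 -m crank '[[[1.2,-2.2,0,0],[2.4,-4.4,0,0],[3.6,-6.6,0,0],[4.88,-8.78,0,0],[4.88,-8.78,0.8,0],[4.88,-8.78,1.3,0],[4.88,-8.78,1.3,0],[4.88,-8.78,1.3,0]]]' && python3 plan.py '[[550.1,-290.5,139,-161]]'
```

```text
t: 44.6
eef_pos: [0.5517, -0.2899, 0.1827]
ee_rot: [-3.141, -0.0, -2.809]
force: [0.3, -0.1, -3.9]
width: 0.0572
gripper_force: 60.0
now [ 551.7 -289.9  182.7] -160.9 t 44.6
[ 550.1 -290.5  139.  -161. ] -> [0.07, -0.0, 1.75] 0.02 dist 44
```

```bash
python3 -m crank '[[[0.07,0,0.6,0],[0.07,0,1.1,0],[0.07,0,1.4,0],[0.07,0,1.55,0],[0.07,0,1.65,0],[0.07,0,1.74,0],[0.07,0,1.74,0]]]'
```

```text
t: 45.48
eef_pos: [0.5499, -0.2912, 0.1402]
ee_rot: [-3.141, 0.001, -2.81]
force: [-2.9, 2.2, 6.3]
width: 0.057
gripper_force: 60.0
```

```bash
python3 -m crank '[[[0,0,0.04,0],[0,0,0.08,0],[0,0,0.08,0]]]';python3 -m crank '[[[0,0,0.04,0],[0,0,0.08,0],[0,0,0.08,0]]]'
```

```text
t: 45.85
eef_pos: [0.5501, -0.2913, 0.14]
ee_rot: [-3.14, 0.002, -2.809]
force: [-6.3, 5.2, 18.0]
width: 0.057
gripper_force: 60.0
t: 46.22
eef_pos: [0.5503, -0.2914, 0.1399]
ee_rot: [-3.139, 0.003, -2.809]
force: [-10.3, 9.2, 29.6]
width: 0.0574
gripper_force: 60.0
```

```bash
python3 -m crank '[[[0,0,-0.9,0],[0,0,-1.8,0],[0,0,-1.8,0],[0.8,-1.4,-1.8,0],[1.65,-2.74,-1.8,0],[1.65,-2.74,-1.8,0],[1.65,-2.74,-1.8,0],[1.65,-2.74,-1,0],[1.65,-2.74,-0.5,0],[1.65,-2.74,-0.3,0],[1.65,-2.74,-0.2,0],[1.65,-2.74,-0.2,0]]]' && python3 -m crank '[[[0,0,0.08,0],[0,0,0.16,0],[0,0,0.16,0]]]'
```

```text
t: 47.72
eef_pos: [0.5332, -0.3694, 0.1408]
ee_rot: [-3.141, 0.001, -2.81]
force: [-0.8, 1.6, 1.4]
width: 0.0572
gripper_force: 60.0
t: 48.1
eef_pos: [0.5338, -0.3694, 0.1404]
ee_rot: [-3.139, 0.002, -2.809]
force: [-6.8, 8.6, 23.7]
width: 0.0572
gripper_force: 60.0
```

```bash
python3 -m crank '[[[0,0,-0.9,0],[0,0,-1.8,0],[0,0,-1.8,0],[1.4,0.8,-1.8,0],[2.74,1.64,-1.8,0],[2.74,1.64,-1.8,0],[2.74,1.64,-1.8,0],[2.74,1.64,-1,0],[2.74,1.64,-0.5,0],[2.74,1.64,-0.3,0],[2.74,1.64,-0.2,0],[2.74,1.64,-0.15,0]]]' && python3 -m crank '[[[0,0,0.08,0],[0,0,0.15,0],[0,0,0.15,0]]]' && python3 -m crank '[[[0,0,-0.9,0],[0,0,-1.8,0],[0,0,-1.8,0],[-1.4,1.3,-1.8,0],[-1.65,2.74,-1.8,0],[-1.65,2.74,-1.8,0],[-1.65,2.74,-1.8,0],[-1.65,2.74,-1,0],[-1.65,2.74,-0.5,0],[-1.65,2.74,-0.3,0],[-1.65,2.74,-0.2,0],[-1.65,2.74,-0.15,0]]]' && python3 -m crank '[[[0,0,0.08,0],[0,0,0.15,0],[0,0,0.15,0]]]'
```

```text
t: 49.6
eef_pos: [0.4554, -0.3533, 0.1407]
ee_rot: [-3.14, 0.001, -2.81]
force: [-0.8, 0.6, 5.0]
width: 0.057
gripper_force: 60.0
t: 49.98
eef_pos: [0.4555, -0.3533, 0.1398]
ee_rot: [-3.139, 0.002, -2.809]
force: [-7.5, 7.7, 25.6]
width: 0.0574
gripper_force: 60.0
t: 51.48
eef_pos: [0.4717, -0.2751, 0.1405]
ee_rot: [-3.141, 0.0, -2.81]
force: [-2.4, -0.1, 4.7]
width: 0.0573
gripper_force: 60.0
t: 51.85
eef_pos: [0.4718, -0.2752, 0.1399]
ee_rot: [-3.139, 0.001, -2.809]
force: [-10.1, 6.2, 29.5]
width: 0.0571
gripper_force: 60.0
```

```bash
python3 -m crank '[[[0,0,-1.5,0],[0,0,-3.5,0],[0,0,-6,0],[0,0,-6,0],[0,0,-6,0]]]' && python3 plan.py '[[568,-203,300,-161]]'
```

```text
t: 52.48
eef_pos: [0.4711, -0.2741, 0.2851]
ee_rot: [3.14, 0.0, -2.81]
force: [-0.9, 0.3, -5.5]
width: 0.057
gripper_force: 60.0
now [ 471.1 -274.1  285.1] -161.0 t 52.5
[ 568. -203.  300. -161.] -> [-4.59, 1.43, -0.6] -0.0 dist 121
```

```bash
python3 -m crank '[[[-2,0.7,-0.3,0],[-4.5,1.4,-0.6,0],[-4.5,1.4,-0.6,0],[-4.5,1.4,-0.6,0],[-4.5,1.4,-0.6,0],[-4.5,1.4,-0.6,0]]]' && python3 chk.py w7
```

```text
t: 53.22
eef_pos: [0.5657, -0.2056, 0.3009]
ee_rot: [3.141, -0.0, -2.811]
force: [0.0, -0.0, -4.5]
width: 0.0573
gripper_force: 60.0
[ 0.56567405 -0.20557398  0.30092956] 0.05729421158043969 53.225
A (10822, array([ 552.7, -278. ]), array([47.4, 47.6]), 32.1, np.float64(0.3748)) top 0.4091 collar [0.0597 0.0657 0.0663] block 0.0591
B (1717, array([ 472.7, -263.6]), array([49. , 29.3]), 87.1, np.float64(0.2378)) top 0.3141 collar [0.0597 0.0654 0.0662] block 0.0591
C (658, array([ 533.4, -368.3]), array([29. , 27.9]), 10.9, np.float64(0.1064)) top 0.1146 collar [0.0599 0.0662 0.0668] block 0.0591
D (688, array([ 456.7, -350.1]), array([26.9, 28.7]), 64.6, np.float64(0.1059)) top 0.114 collar [0.0601 0.0656 0.0662] block 0.059
```

View pics/w7.png

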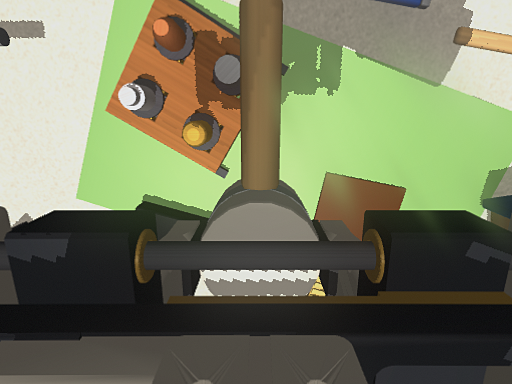

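All four collars are down (collar tops ≈66 mm); the stakes show at (172,35), (140,97), (200,132) and (228,72). Return the mallet.

```bash
python3 plan.py '[[609.6,-29,200,-161],[609.6,-29,60,-161]]'
```

```text
now [ 565.8 -205.5  301.1] -161.1 t 53.3
[ 609.6  -29.   200.  -161. ] -> [-3.95, 6.11, 4.05] -0.01 dist 208
[ 609.6  -29.    60.  -161. ] -> [0.0, -0.0, 5.6] -0.0 dist 140
```

```bash
python3 -m crank '[[[-1.3,2,0.5,0],[-2.6,4,1.5,0],[-3.95,6.1,3,0],[-3.95,6.1,4.05,0],[-3.95,6.1,4.05,0],[-3.95,6.1,4.05,0]]]' && python3 -m crank '[[[0,0,2,0],[0,0,4,0],[0,0,5.6,0],[0,0,6.2,0],[0,0,6.6,0],[0,0,6.6,0],[0,0,6.6,0]]]'; python3 plan.py '[[609.6,-29,31,-161]]'
```

```text
t: 54.02
eef_pos: [0.6107, -0.0295, 0.2013]
ee_rot: [-3.141, 0.001, -2.81]
force: [0.6, -0.2, -4.2]
width: 0.0571
gripper_force: 60.0
t: 54.9
eef_pos: [0.6113, -0.0285, 0.0364]
ee_rot: [-3.141, 0.002, -2.81]
force: [0.7, -0.3, -4.2]
width: 0.0576
gripper_force: 60.0
now [611.3 -28.5  36.4] -161.0 t 54.9
[ 609.6  -29.    31.  -161. ] -> [0.07, 0.0, 0.22] 0.0 dist 6
```

```bash
python3 -m crank '[[[0.03,0,0.1,0],[0.03,0,0.2,0],[0.03,0,0.22,0],[0.03,0,0.22,0]]]' && python3 -m crank '[[[0,0,0,0],[0,0,0,0],[0,0,0,0],[0,0,0,0],[0,0,0,0]]]' 0 && python3 -m crank '[[[0,0,-1.2,0],[0,0,-3,0],[0,0,-5,0],[0,0,-7.2,0],[0,0,-7.2,0],[0,0,-7.2,0]]]' && python3 plan.py '[[409.5,239.5,200,-62.1],[409.5,239.5,84,-62.1]]'
```

```text
t: 55.4
eef_pos: [0.6098, -0.0288, 0.0301]
ee_rot: [-3.141, 0.001, -2.81]
force: [-2.7, 0.8, 5.9]
width: 0.0571
gripper_force: 60.0
t: 56.02
eef_pos: [0.6095, -0.0289, 0.0293]
ee_rot: [-3.142, -0.0, -2.81]
force: [-0.4, -0.3, 0.6]
width: 0.0875
gripper_force: 0.0
t: 56.78
eef_pos: [0.6091, -0.0288, 0.2092]
ee_rot: [3.141, 0.0, -2.81]
force: [0.2, -1.0, -0.4]
width: 0.0874
gripper_force: 0.0
now [609.1 -28.8 209.2] -161.0 t 56.8
[409.5 239.5 200.  -62.1] -> [4.06, 12.75, 0.37] -19.78 dist 335
[409.5 239.5  84.  -62.1] -> [0.0, -0.0, 4.64] -0.0 dist 116
```

```bash
python3 -m crank '[[[0.6,1.9,0,-2],[1.2,3.8,0,-4],[1.8,5.6,0,-6],[2.4,7.5,0,-8],[3,9.4,0,-10],[3.6,11.2,0,-12],[4.06,12.75,0.3,-14],[4.06,12.75,0.3,-16],[4.06,12.75,0.3,-18],[4.06,12.75,0.3,-19.8],[4.06,12.75,0.3,-19.8],[4.06,12.75,0.3,-19.8]]]' 0.58 && python3 -m crank '[[[0,0,0,0],[0,0,0,0],[0,0,0,0]]]' && python3 plan.py '[[409.5,239.5,84,-62.1]]'; python3 - <<'E'
from m import *
s,im,d=shot('wrist');P,uv=cloud('wrist',s,d)
ax=np.array([.8846,.4664]);a=P[:,:2]@ax;f=409.5*.8846e-3+239.5*.4664e-3
m=(P[:,2]>.085)&(P[:,2]<.112)&(abs(a-f)<.02);print(rect(P[m],0,1))
E
```

```text
t: 58.28
eef_pos: [0.4095, 0.2391, 0.201]
ee_rot: [3.14, -0.001, -1.086]
force: [0.3, -0.1, -0.1]
width: 0.0369
gripper_force: 0.0
t: 58.65
eef_pos: [0.4098, 0.2394, 0.2018]
ee_rot: [-3.142, 0.0, -1.083]
force: [0.1, 0.2, -0.7]
width: 0.0368
gripper_force: 0.0
now [409.8 239.4 201.8] -62.0 t 58.6
[409.5 239.5  84.  -62.1] -> [-0.01, 0.01, 4.71] 0.01 dist 118
(1820, array([420.1, 237.4]), array([ 24. , 105.8]), 28.2, np.float64(0.1035))
```

```bash
python3 -m crank '[[[0,0,1.5,0],[0,0,3,0],[0,0,4.2,0],[0,0,4.7,0],[0,0,4.7,0],[0,0,4.7,0]]]' && python3 -m crank '[[[0,0,0,0],[0,0,0,0],[0,0,0,0],[0,0,0,0]]]' 1 25 && python3 -m crank '[[[0,-0.6,0,0],[0,-1.2,0,0],[0,-1.8,0,0],[0,-2.5,0,0],[0,-3.2,0,0],[0,-3.9,0,0],[0,-4.6,0,0],[0,-5.2,0,0],[0,-5.6,0,0],[0,-5.9,0,0],[0,-6.03,0,0],[0,-6.03,0,0]]]'
```

```text
t: 59.45
eef_pos: [0.4104, 0.2402, 0.0854]
ee_rot: [-3.14, 0.001, -1.082]
force: [-0.2, 0.1, -0.3]
width: 0.0369
gripper_force: 0.0
t: 59.95
eef_pos: [0.4103, 0.2399, 0.0847]
ee_rot: [-3.14, 0.0, -1.082]
force: [1.8, 0.1, 1.6]
width: 0.0109
gripper_force: 25.0
t: 61.45
eef_pos: [0.5429, 0.31, 0.0847]
ee_rot: [3.14, -0.0, -1.082]
force: [-5.5, -0.9, 10.8]
width: 0.011
gripper_force: 25.0
```

```bash
python3 -m crank '[[[0,0,0,0],[0,0,0,0],[0,0,0,0],[0,0,0,0]]]' 0.6 && python3 -m crank '[[[0,0,-1.5,0],[0,0,-3.5,0],[0,0,-5.5,0],[0,0,-7.5,0],[0,0,-8,0],[0,0,-8,0],[0,0,-8,0]]]' && python3 - <<'E'
from m import *
s,im,d=shot('scene','end')
for n,b in dict(cabinet=(.12,.15),mallet=(.052,.07),pad=(-.004,.012),block=(.052,.068)).items():
    for r in arm.trace(n,'scene')[:2]:
        P,uv=cloud('scene',s,d,r['mask']);print(n,r['score'],rect(P,*b))
P,_=cloud('scene',s,d)
for n,c in dict(A=(550.1,-290.3),B=(471.7,-274),C=(533.5,-368.6),D=(455.5,-352.2)).items():
    r=np.hypot(P[:,0]*1000-c[0]-1,P[:,1]*1000-c[1]-3);T=P[(r<25)&(P[:,2]>.085)]
    print(n,rect(T,0,1),np.percentile(T[:,2],95))
E
```

```text
t: 61.95
eef_pos: [0.543, 0.3102, 0.0841]
ee_rot: [3.141, -0.0, -1.082]
force: [-0.5, -0.3, 0.1]
width: 0.035
gripper_force: 0.0
t: 62.82
eef_pos: [0.5422, 0.3099, 0.2825]
ee_rot: [3.139, -0.0, -1.082]
force: [-0.6, 0.8, 0.2]
width: 0.0352
gripper_force: 0.0
cabinet 0.84 (4126, array([665.3, 378.2]), array([187.2, 277.3]), 27.6, np.float64(0.1347))
cabinet 0.49 None
mallet 0.91 (260, array([612. , -25.6]), array([56.4, 54.3]), 68.2, np.float64(0.0626))
mallet 0.68 (198, array([ 281.4, -262.5]), array([56.6, 54.8]), 10.0, np.float64(0.0587))
pad 0.75 (987, array([609.5, -25. ]), array([133.3, 131.1]), 7.4, np.float64(0.0037))
pad 0.16 (61, array([780.6,  -8. ]), array([157.7, 100.6]), 3.9, np.float64(0.0075))
block 0.58 (1561, array([ 504. , -318.1]), array([161.6, 164.2]), 78.2, np.float64(0.0586))
A (106, array([ 553. , -287.5]), array([27.9, 28.6]), 17.5, np.float64(0.1054)) 0.11546278093646573
B (115, array([ 473.6, -270.8]), array([28.6, 30.2]), 27.0, np.float64(0.1068)) 0.11615754475041459
C (106, array([ 536.8, -367.2]), array([27.6, 27.3]), 68.3, np.float64(0.1034)) 0.11591950901992781
D (90, array([ 460. , -349.9]), array([24.2, 28.4]), 0.7, np.float64(0.1024)) 0.11335265955693313
```

View pics/end.png

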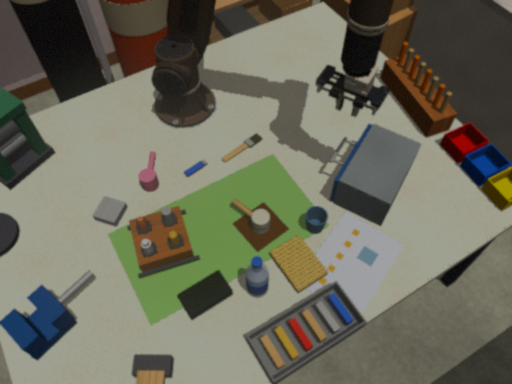

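The final view shows the stakes home at (143,225), (168,215), (147,246) and (174,237), the mallet on the middle of its pad at (260,220), the drawer shut and the bystanders in place.

```bash
python3 -c "
from station import arm
print(arm.job_done())"
```

```text
the job is handed in; nothing more can be done
None
```

I handed the job in at about 63 s: all four stakes are seated in the block by mallet, the mallet is back on the middle of its pad, and the drawer is shut; my last camera measurements agree, but the hand-in returned no verdict.

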